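# Push the basket of limes home into the row

### The arm

A 6-joint arm with a two-finger parallel gripper is mounted at the origin on the work surface. World frame = base frame: x ahead of the robot, y to its left, z up, the work surface at z = 0. Lengths are in m, angles in degrees, forces in N, time in s.
With the tool pointing down it reaches from about 0.3 to 0.75 m from the base axis. Payload 8.5 kg.
Tool frame: the origin (TCP) lies midway between the tips of the shut fingers; the grasp point (between the pads) lies 19 mm behind it; z points along the fingers, y is the direction in which the jaws open and shut (so a half turn about z gives the same grasp; the last joint's range is limited). The gripper opens to 85 mm and grips with 20 to 120 N. Pads are 22 mm wide; open, the fingers measure 114 mm over their backs; the gripper's body (76 mm by 85 mm) begins 54 mm behind the grasp point. The pads swing forward as they close: fully open they stand 13 mm farther back than shut.
Start: joints at [-12.336, 21.807, 74.336, -0, 83.858, -12.336], TCP at [0.55, 0, 0.231] pointing down, gripper open.
Joint ranges: [-178.18, 178.18], [-50.72, 133.34], [12.68, 142.11], [-81.47, 261.47], [9.98, 163.14], [-165.26, 165.26]. Speed limits (degrees/s): [136.94, 136.94, 180, 180, 180, 180].

### API

Orientations are given as a 3x3 rotation matrix whose columns are the frame's x, y, z axes.
In Python, from rig import status, eyes, env gives the robot as it stands. The module is installed in compiled form; this text tells all that it offers.
- The arm moves only by the tool play_rows, never from a script. Its argument "targets" is text: rows parted by semicolons, each of 5 numbers parted by spaces: the shift along the tool's x, y, z in m, then the turn about the tool's z in rad, then the closure, from 0 (fully open) to 1 (shut). A call has 1 to 5 rows; each row is the pose to reach, as a shift and turn from the pose commanded when the call began, along the tool's axes at that moment; what a row does not reach only later rows make up. A row lasts 1/10 s, in which the tool goes at most 50 mm and 8.59 degrees, less where a joint would pass 70% of its speed; a pose out of reach is approached as far as the arm can. A call with a gripper value outside its range is refused whole. The fingers move at their own pace and stop on an object; "force" is the grip in N (left out, the last holds). Time passes only in rows, so rows that repeat a pose let the fingers close. It gives the time, the measured TCP pose, the force and the opening at its end, in the units of the state.
- status.observe(): the state, without advancing time (a new reading comes with each control period).
- eyes.get_image(name): name is "scene" or "side" or "wrist"; returns a dict with "pixels" (400x640x3 uint8, red, green, blue), "range_z" (400x640 float32, m along the optical axis (not along the pixel's ray), 0 where there is no reading), "mtx" (3x3 intrinsics, pixels), "world_to_cam" (4x4, takes a point from world to camera coordinates); the wrist camera has in their place "T_tool_cam" (4x4, takes a point from camera to tool coordinates, whose origin is the TCP and whose axes are the flange's). Camera axes: x right, y up, looking along -z (the intrinsics and any distortion apply to the point x, -y, -z); pixel columns grow to the right and rows downward; lengths in m; the calibration is good to about 2 mm. A picture is of the moment at which its call begins: read the wrist's pose just before it.
- env.close_job(): hands the job in, once; it reports no verdict.
The state is a dict: "time_s": time; "q": joint angles; "qvel": joint speeds; "joint_efforts": joint torques, N m; "position": TCP position; "tool_rot": TCP orientation; "ft_force": force on the tool from outside, world axes, zero at the start; "wrist_torque": the same for the moment, N m; "grip_width": finger opening in m.
Only numpy, scipy, OpenCV 4.12 (cv2) and the standard library are available. Lean on these libraries where they do the work, as an engineer would, in place of code of your own. Each camera call takes 0.05 s, during which the arm holds its last target.

### The job

The loaded black basket of limes has been left out on the cement platform. Push it along the cement, from outside with the fingers, back to its place in the row: its long far side flat against the timber edge beam and its end up against the side of the stack of baskets, square with both. Do not lift or grip it or reach into it, do not shove the stack out of its place, and leave the bowl, the cup and the jar where they stand; finish with the hand clear.

Things in the scene. Friction and masses are not known exactly. Their poses are not given: they have to be found in the camera images.
- basket: the loose slatted black plastic basket full of limes, 160 mm deep (its x) by 230 mm long (its y) by 75 mm high, upright sides, about 0.85 kg (varies by a fifth); slides with 3 to 8 N. Origin at the centre of its underside, z up; its x points away from the robot within 25 degrees: long far side at x = +80 mm, its long near side at x = -80 mm, its ends at y = +115 mm (the end that goes to the stack) and y = -115 mm.
- stack: three such black baskets of limes stacked in one tower, 160 by 230 by 225 mm high, about 5.5 kg, standing loose on the cement at the robot's left with its long far side flat against the beam. Origin at the centre of its underside, axes like the basket's, parallel to the beam's; the side that the basket must meet is its end at y = -115 mm.
- beam: the fixed (bolted down) squared timber beam along the far edge of the platform, 1150 mm long, 75 mm wide, 65 mm high. Origin on the platform at mid-length of its inner face (the upright face towards the robot), which is its plane x = 0; its x points square away from the robot, its y along the face to the robot's left.
- bowl: white enamel bowl, 166 mm across the rim, 62 mm high, loose; leave it alone. Origin at the centre of its underside. (Not listed: a large fixed wooden mortar, 300 mm across and 310 mm high, its pestle reaching up to 450 mm, stands beside the base at the robot's right, well clear of the work.)
- cup: stainless cup, 74 mm across, 85 mm high, loose; leave it alone. Origin at the centre of its underside.
- jar: orange plastic jar with lid, 100 mm across, 130 mm high, loose; leave it alone. Origin at the centre of its underside.

How it is judged (in metres and radians):
At the end, for the whole second after the job is handed in: The basket stands flat on the cement and at rest, its far side against the beam (within 7 mm, and parallel within 2.5 degrees) and its end against the stack (within 8 mm); the stack has moved less than 12 mm (x of basket in the frame of beam above -0.087 m and angle between the x axis of basket and the x axis of beam, either way round below 0.045 rad and y of basket in the frame of stack between -0.238 and -0.22 m and height (world z) of basket below 0.004 m and angle between basket's own z axis and vertical below 0.03 rad and linear speed of basket below 0.01 m/s and angular speed of basket below 0.05 rad/s and distance of stack from where it was at the start of the episode below 0.012 m); the robot touches nothing.
It fails at once if the basket is lifted or tipped (height (world z) of basket above 0.012 m or angle between basket's own z axis and vertical above 0.12 rad).
It fails at once if the hand reaches into the basket or straddles its side to grip it (x of the grasp point in the frame of basket between -0.079 and 0.079 m and y of the grasp point in the frame of basket between -0.114 and 0.114 m and z of the grasp point in the frame of basket below 0.085 m).
It fails at once if the stack is shoved more than 15 mm or tipped (distance of stack from where it was at the start of the episode above 0.015 m or angle between stack's own z axis and vertical above 0.08 rad).
It fails at once if the bowl, the cup or the jar is moved more than 15 mm or tipped (distance of any of bowl, cup, jar from where it was at the start of the episode above 0.015 m or angle between any of bowl, cup, jar's own z axis and vertical above 0.25 rad).
It also fails if it takes over 54 s, if anything falls off the work surface, if the arm or the gripper's body presses on something with over 40 N, if the wrist force passes 120 N, or if a joint passes its speed limit or range.

## Working session

There is one attempt and no reset: what is moved stays moved. The work goes in short steps, Python scripts to look and compute and a tool call to move; the robot and the scene stay as the last step left them, time stands still between calls to the robot, and variables do not carry over. Pictures are saved under pics/ and viewed, and the job is handed in when it is done.

Besides the shell and the picture viewer there is one more tool, called after "Call:" as name(argument=value, ...) on one line, values as JSON. play_rows: Moves the arm, as the interface text tells. Its arguments: {"type":"object","properties":{"targets":{"type":"string"},"force":{"type":"number"}},"required":["targets"]}

```bash
mkdir -p pics; python3 - <<'E'
from rig import status, eyes, env
import cv2,numpy as np
s=status.observe();print(s)
for n in ["scene","side"]:
    im=eyes.get_image(n)
    cv2.imwrite(f"pics/{n}0.png",im["pixels"][:,:,::-1]); np.savez(f"{n}0.npz",**im)
    print(n,im["mtx"],im["world_to_cam"],[k for k in im])
E
```

```text
{'time_s': 0.0, 'q': array([-1.23370971e+01,  2.18399452e+01,  7.43845968e+01,  7.74740476e-05,
        8.38582131e+01, -1.23354347e+01]), 'qvel': array([ 0.11722563,  0.00720411,  0.08306861,  0.06505914, -0.01971766,
       -0.04005667]), 'joint_efforts': array([-1.00240642e-03, -4.48466885e+01, -2.31285810e+01, -2.87182611e-04,
        4.73836102e-03,  1.77242771e-05]), 'position': array([5.49706206e-01, 4.96455560e-05, 2.30722498e-01]), 'tool_rot': array([[ 2.93787061e-05,  9.99999005e-01, -1.41070643e-03],
       [ 9.99999952e-01, -2.89415317e-05,  3.09916881e-04],
       [ 3.09875745e-04, -1.41071547e-03, -9.99998957e-01]]), 'ft_force': array([0.73209236, 0.39341836, 0.24437648]), 'wrist_torque': array([-0.00204334, -0.03143714,  0.0264369 ]), 'grip_width': 0.08518586781494679}
scene [[437.90101601   0.         319.24152848]
 [  0.         437.90101601 200.94433021]
 [  0.           0.           1.        ]] [[-0.86445745  0.50246562 -0.01554405  0.52475692]
 [-0.32777487 -0.53993076  0.77526667  0.11749412]
 [ 0.38115214  0.67528     0.63144277 -1.39813403]
 [ 0.          0.          0.          1.        ]] ['pixels', 'range_z', 'mtx', 'world_to_cam']
side [[455.84969226   0.         323.98147029]
 [  0.         455.84969226 200.07335934]
 [  0.           0.           1.        ]] [[ 0.82714149 -0.56180791  0.01445082 -0.52556371]
 [ 0.39472099  0.59906111  0.69664993 -0.20740667]
 [-0.40004037 -0.57052401  0.71726568 -1.08762698]
 [ 0.          0.          0.          1.        ]] ['pixels', 'range_z', 'mtx', 'world_to_cam']
```

View pics/scene0.png

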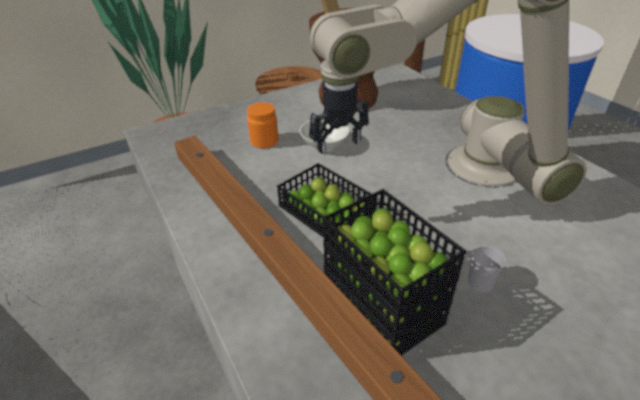

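View pics/side0.png

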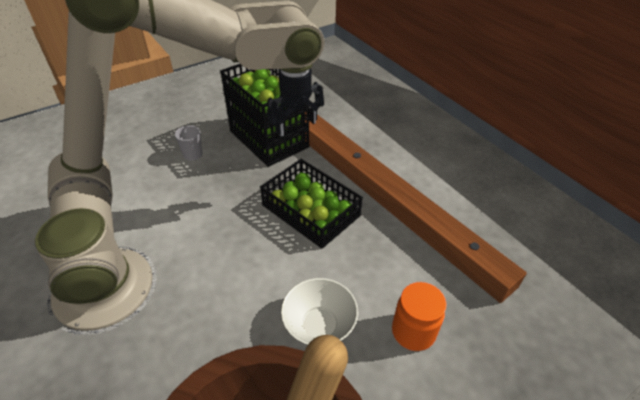

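The scene view shows the basket at about (325,200), the stack at (395,265), the cup at (485,268), the jar at (263,125), the bowl at (325,130) and the beam running from (190,145) to (420,390). In the side view the basket is at about (312,200). Next I'll build a top-down map from the depth data.

```bash
cat > h.py <<'E'
import numpy as np,cv2
def cloud(im):
    d=im["range_z"];K=im["mtx"];v,u=np.nonzero(d>0);z=d[v,u]
    P=np.stack([(u-K[0,2])/K[0,0]*z,-(v-K[1,2])/K[1,1]*z,-z],1)
    T=im["world_to_cam"];W=(P-T[:3,3])@T[:3,:3]
    return W,im["pixels"][v,u]
def topdown(W,C,fn,x0=.1,x1=1.0,y0=-.6,y1=.6,s=.002,zmin=-.02,zmax=.5,show=1):
    m=(W[:,0]>x0)&(W[:,0]<x1)&(W[:,1]>y0)&(W[:,1]<y1)&(W[:,2]>zmin)&(W[:,2]<zmax)
    W=W[m];C=C[m];o=np.argsort(W[:,2]);W=W[o];C=C[o]
    img=np.zeros((int((x1-x0)/s),int((y1-y0)/s),3),np.uint8)
    img[np.clip(((x1-W[:,0])/s).astype(int),0,img.shape[0]-1),np.clip(((y1-W[:,1])/s).astype(int),0,img.shape[1]-1)]=C[:,::-1]
    cv2.imwrite(fn,img)
E
python3 - <<'E'
from h import *
ws=[];cs=[]
for n in["scene","side"]:
    W,C=cloud(np.load(n+"0.npz"));ws.append(W);cs.append(C)
    m=(abs(W[:,2])<.02)&(W[:,0]>.3)&(W[:,0]<.8); print(n,np.median(W[m,2]))
    topdown(W,C,f"pics/td_{n}.png")
W=np.vstack(ws);C=np.vstack(cs)
topdown(W,C,"pics/td.png")
# beam: inner face & top
for n,W,C in zip("ab",ws,cs):
    C=C.astype(int)
    m=(W[:,2]>.058)&(W[:,2]<.072)&(C[:,0]-C[:,2]>30)&(C[:,1]<C[:,0]*.75)&(W[:,0]>.6)
    B=W[m]; print(n,len(B),B.min(0),B.max(0))
    ys=np.arange(-.5,.6,.05)
    for y in ys:
        b=B[abs(B[:,1]-y)<.01]
        if len(b)>10: print(round(y,2),np.percentile(b[:,0],[1,50,99]).round(4))
    f=W[(W[:,2]>.015)&(W[:,2]<.055)&(C[:,0]-C[:,2]>30)&(C[:,1]<C[:,0]*.75)&(W[:,0]>.6)&(W[:,0]<.85)]
    if n=="b":
        p=np.polyfit(f[:,1],f[:,0],1);
        for i in range(5):
            r=f[:,0]-np.polyval(p,f[:,1]);k=abs(r)<max(.004,np.median(abs(r))*2);p=np.polyfit(f[k,1],f[k,0],1)
        print("face",p,k.sum(),len(f))
E
```

```text
scene 0.0005504600982181149
side -0.0007655373125829667
a 10391 [ 0.67303111 -0.54929158  0.05803011] [0.8289475 0.5262388 0.0704977]
-0.5 [0.7582 0.7912 0.8265]
-0.45 [0.754  0.7908 0.822 ]
-0.4 [0.7476 0.786  0.8192]
-0.35 [0.7452 0.7826 0.8145]
-0.3 [0.7411 0.7761 0.8105]
-0.25 [0.7364 0.7707 0.8065]
-0.2 [0.7336 0.7699 0.8027]
-0.15 [0.7286 0.7661 0.7985]
-0.1 [0.7242 0.761  0.7947]
-0.05 [0.7206 0.7562 0.7901]
-0.0 [0.717  0.7626 0.7869]
0.05 [0.7123 0.748  0.783 ]
0.1 [0.7078 0.7453 0.7789]
0.15 [0.7038 0.7419 0.7751]
0.2 [0.6976 0.7365 0.771 ]
0.25 [0.6939 0.7329 0.7674]
0.3 [0.6905 0.7286 0.7628]
0.35 [0.6863 0.7245 0.7593]
0.4 [0.6819 0.721  0.7551]
0.45 [0.6791 0.7251 0.7516]
0.5 [0.6754 0.6978 0.7306]
b 6123 [ 0.69416202 -0.55927015  0.05800348] [2.1370986  0.46328671 0.07188099]
-0.5 [0.7471 0.7828 0.8219]
-0.45 [0.7442 0.7784 0.816 ]
-0.4 [0.741  0.7749 0.8144]
-0.35 [0.7364 0.7717 0.8096]
-0.3 [0.7315 0.767  0.8055]
-0.25 [0.7283 0.7625 0.8013]
-0.2 [0.7241 0.7577 0.7977]
-0.15 [0.7205 0.7556 0.7949]
-0.1 [0.7155 0.7522 0.7905]
-0.05 [0.7131 0.7527 2.1346]
-0.0 [0.7078 0.7378 2.1319]
0.05 [0.7051 0.7448 2.1307]
0.1 [0.7002 0.7385 2.128 ]
0.15 [0.6958 0.7383 2.1293]
0.2 [0.7085 0.7493 2.1339]
0.25 [0.9262 2.125  2.1357]
0.3 [2.1144 2.1243 2.1333]
0.35 [2.1159 2.1249 2.1329]
0.4 [2.1201 2.1237 2.1359]
face [-0.0801376   0.70928947] 2306 2394
```

View pics/td.png

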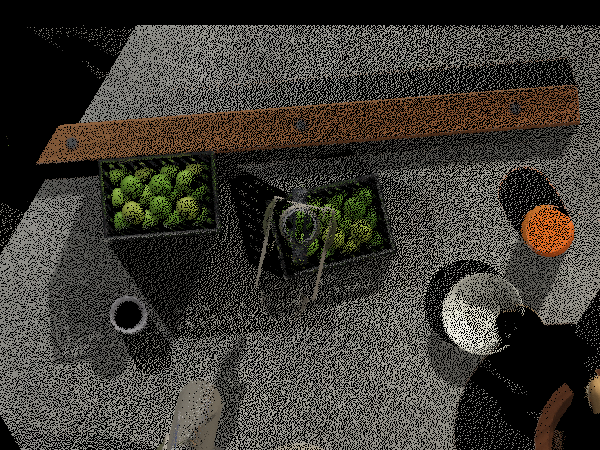

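```bash
cat >> h.py <<'E'
from scipy.optimize import least_squares
def fitrect(P,hx=.08,hy=.115,p0=(0,0,0)):
    def sd(p):
        c,s=np.cos(p[2]),np.sin(p[2]);d=P-p[:2]
        a=np.abs(d[:,0]*c+d[:,1]*s)-hx;b=np.abs(-d[:,0]*s+d[:,1]*c)-hy
        o=np.hypot(np.maximum(a,0),np.maximum(b,0));return np.where((a<0)&(b<0),np.maximum(a,b),o)
    f=lambda p:sd(p)+.002  # rim ~4 mm thick
    r=least_squares(f,p0,loss="soft_l1",f_scale=.003);return r.x,r.cost,np.median(abs(f(r.x)))
def rim(W,C,zlo,zhi,box):
    C=C.astype(int)
    m=(W[:,2]>zlo)&(W[:,2]<zhi)&(C.max(1)<75)&(W[:,0]>box[0])&(W[:,0]<box[1])&(W[:,1]>box[2])&(W[:,1]<box[3])&(abs(C[:,1]-C[:,2])<12)
    return W[m][:,:2]
def circ(W,C,zlo,zhi,box):
    pass
E
python3 - <<'E'
from h import *
al=[]
for n in["scene","side"]:
    W,C=cloud(np.load(n+"0.npz"));al.append((W,C))
al.append((np.vstack([a[0] for a in al]),np.vstack([a[1] for a in al])))
for n,(W,C) in zip(["scene","side","both"],al):
    P=rim(W,C,.066,.082,(.43,.68,-.22,.06)); print(n,"basket",len(P),fitrect(P,p0=(.55,-.07,-.2)))
    P=rim(W,C,.214,.235,(.48,.72,.13,.44)); print(n,"stack",len(P),fitrect(P,p0=(.61,.28,-.08)))
    print(P.min(0),P.max(0))
    for nm,b,zl,zh in [("cup",(.3,.45,.25,.42),.078,.095),("jar",(.45,.63,-.58,-.4),.1,.14),("bowl",(.25,.5,-.5,-.25),.055,.07)]:
        m=(W[:,2]>zl)&(W[:,2]<zh)&(W[:,0]>b[0])&(W[:,0]<b[1])&(W[:,1]>b[2])&(W[:,1]<b[3]);Q=W[m]
        print(nm,Q[:,:2].min(0),Q[:,:2].max(0)) if len(Q) else 0
E
```

```text
scene basket 336 (array([ 0.55029731, -0.05879307,  0.23619012]), np.float64(0.0003051762617164711), np.float64(0.0009496095053575029))
scene stack 1180 (array([0.61010166, 0.28329447, 0.07869669]), np.float64(0.0007626730736187699), np.float64(0.000681343341014622))
[0.52253505 0.16336515] [0.69721451 0.40277958]
cup [0.33257842 0.30613352] [0.40742139 0.37950695]
jar [ 0.49651169 -0.54455063] [ 0.5862634  -0.44719043]
bowl [ 0.29381469 -0.46818885] [ 0.4988859  -0.28144602]
side basket 656 (array([ 0.54545289, -0.06417254,  0.23883202]), np.float64(0.0009562633873088039), np.float64(0.0012133125739269297))
side stack 227 (array([0.60472312, 0.27905168, 0.0823111 ]), np.float64(0.0003278161299012826), np.float64(0.0012309733860764154))
[0.51605174 0.15543513] [0.58995824 0.39484248]
cup [0.33146166 0.3025123 ] [0.40400003 0.38119919]
jar [ 0.48957456 -0.54394998] [ 0.58363695 -0.45173311]
bowl [ 0.2902638  -0.49954509] [ 0.49924394 -0.28506373]
both basket 992 (array([ 0.5469931 , -0.06255995,  0.24207684]), np.float64(0.003405713620569769), np.float64(0.0024217714133945942))
both stack 1407 (array([0.60951519, 0.28288225, 0.07935728]), np.float64(0.0026848230735607315), np.float64(0.0010002940036093633))
[0.51605174 0.15543513] [0.69721451 0.40277958]
cup [0.33146166 0.3025123 ] [0.40742139 0.38119919]
jar [ 0.48957456 -0.54455063] [ 0.5862634  -0.44719043]
bowl [ 0.2902638  -0.49954509] [ 0.49924394 -0.28144602]
```

Cameras agree within 5 mm. In the beam frame the basket has to move about +87 mm in x, +107 mm in y and turn −9°. I'll push with both open fingertips side by side, first along x from the long near side.

Call:
play_rows(targets="-0.015 -0.03 0 0.148 0; -0.03 -0.06 0 0.296 0; -0.045 -0.09 0 0.444 0; -0.06 -0.12 0 0.592 0; -0.073 -0.143 0 0.74 0")

```text
time_s: 0.6
position: [0.4053, -0.0732, 0.2311]
tool_rot: [[0.679, 0.734, -0.001], [0.734, -0.679, 0.0], [-0.0, -0.001, -1.0]]
ft_force: [0.6, -0.3, 0.8]
grip_width: 0.0853
```

Call:
play_rows(targets="0 0 0 0.15 0; 0 0 0 0.3 0; 0 0 0 0.45 0; 0 0 0 0.6 0; 0 0 0 0.75 0")

```text
time_s: 1.1
position: [0.4068, -0.0729, 0.2311]
tool_rot: [[0.997, 0.074, -0.001], [0.074, -0.997, 0.0], [-0.001, -0.0, -1.0]]
ft_force: [0.1, 0.5, 0.6]
grip_width: 0.0853
```

Call:
play_rows(targets="0 0 0.04 0 0; 0 0 0.08 0 0; 0 0 0.11 0 0; 0 0 0.11 0 0; 0 0 0.11 0 0")

```text
time_s: 1.6
position: [0.4072, -0.0731, 0.1219]
tool_rot: [[0.997, 0.081, -0.0], [0.081, -0.997, 0.0], [-0.0, -0.0, -1.0]]
ft_force: [0.4, -0.4, 0.4]
grip_width: 0.0852
```

```bash
cat >> h.py <<'E'
TH=.08;EX=np.array([np.cos(TH),np.sin(TH)]);EY=np.array([-EX[1],EX[0]])
def look(tag,names=("scene","side")):
    from rig import status,eyes
    s=status.observe();p=s["position"];R=s["tool_rot"]
    print("t",s["time_s"],"TCP",p.round(4),"beamfr",(p[:2]@EX).round(4),(p[:2]@EY).round(4),"toolx ang",np.arctan2(R[1,0],R[0,0]).round(4),"F",s["ft_force"].round(1))
    for n in names:
        im=eyes.get_image(n);np.savez(f"{n}_{tag}.npz",**im);cv2.imwrite(f"pics/{n}_{tag}.png",im["pixels"][:,:,::-1])
        W,C=cloud(im)
        W[:,:2]+= (-.0025,-.0025) if n=="scene" else (.0025,.0025)
        # top view
        S=rim(W,C,.214,.235,(.48,.72,.13,.44));f=fitrect(S,p0=(.6075,.281,.08));c=f[0];c2=(c[0]*EX[0]+c[1]*EX[1],c[:2]@EY,c[2]-TH)
        print(n,"stack",len(S),np.round(c2,4),f[2].round(4))
        P=rim(W,C,.066,.082,(.43,.72,-.22,.14));
        for yaw in(.24,.08):
            f=fitrect(P,p0=(*P.mean(0),yaw));c=f[0];print(n,"basket",len(P),np.round((c[:2]@EX,c[:2]@EY,c[2]-TH),4),f[2].round(4))
E
python3 -c "
from h import *
look('1')"
```

```text
t 1.6 TCP [ 0.4072 -0.0731  0.1219] beamfr 0.4001 -0.1054 toolx ang 0.0808 F [ 0.4 -0.4  0.4]
scene stack 1193 [ 6.281e-01  2.313e-01 -3.000e-04] 0.0007
scene basket 332 [ 0.5411 -0.1049  0.1548] 0.001
scene basket 332 [ 0.5411 -0.1049  0.1548] 0.001
side stack 377 [0.6266 0.2318 0.0062] 0.0014
side basket 565 [ 0.5412 -0.1053  0.162 ] 0.0012
side basket 565 [ 0.5412 -0.1053  0.162 ] 0.0012
```

Call:
play_rows(targets="0 0 0.04 0 0; 0 0 0.08 0 0; 0 0 0.097 0 0; 0 0 0.097 0 0; 0 0 0.097 0 0")

```text
time_s: 2.2
position: [0.4079, -0.0734, 0.0255]
tool_rot: [[0.997, 0.081, 0.002], [0.081, -0.997, -0.001], [0.002, 0.001, -1.0]]
ft_force: [0.1, -0.6, -0.1]
grip_width: 0.0854
```

Call:
play_rows(targets="0.012 0 0 0 0; 0.022 0 0 0 0; 0.032 0 0 0 0; 0.04 0 0 0 0; 0.048 0 0 0 0")

```text
time_s: 2.7
position: [0.4543, -0.0686, 0.0244]
tool_rot: [[0.997, 0.082, -0.003], [0.082, -0.997, 0.001], [-0.003, -0.001, -1.0]]
ft_force: [-8.2, 1.4, 3.9]
grip_width: 0.0856
```

Call:
play_rows(targets="0.008 0 0 0 0; 0.016 0 0 0 0; 0.024 0 0 0 0; 0.03 0 0 0 0; 0.036 0 0 0 0")

```text
time_s: 3.2
position: [0.4893, -0.0653, 0.0241]
tool_rot: [[0.997, 0.082, -0.005], [0.082, -0.997, 0.002], [-0.004, -0.002, -1.0]]
ft_force: [-7.1, 1.9, 5.1]
grip_width: 0.0854
```

```bash
python3 -c "
from h import *
look('2')"
```

```text
t 3.2 TCP [ 0.4893 -0.0653  0.0241] beamfr 0.4825 -0.1042 toolx ang 0.0821 F [-7.1  1.9  5.1]
scene stack 1259 [ 0.628   0.2313 -0.0009] 0.0008
scene basket 445 [ 0.5733 -0.1146  0.032 ] 0.0011
scene basket 445 [ 0.5733 -0.1146  0.032 ] 0.0011
side stack 337 [6.268e-01 2.323e-01 4.000e-04] 0.0012
side basket 457 [ 0.5737 -0.1146  0.0355] 0.0014
side basket 457 [ 0.5737 -0.1146  0.0355] 0.0014
```

```bash
python3 - <<'E'
import cv2,numpy as np
a=cv2.imread('pics/scene_2.png')[120:300,240:440];b=cv2.imread('pics/side_2.png')[100:280,200:400]
cv2.imwrite('pics/c2.png',np.hstack([cv2.resize(a,(400,360)),cv2.resize(b,(400,360))]))
E
```

```text
(no output)
```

View pics/c2.png

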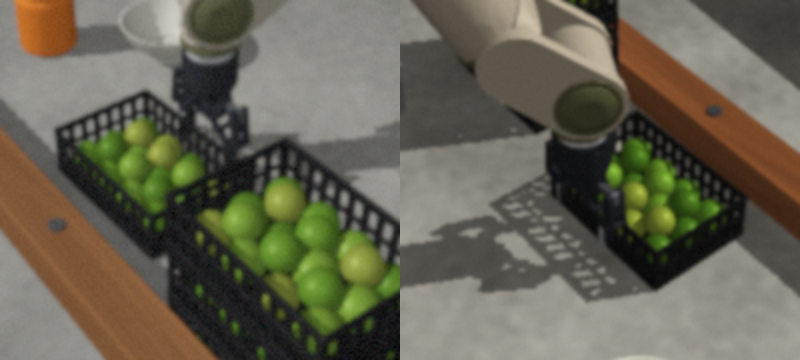

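Call:
play_rows(targets="0.006 0 0 0 0; 0.012 0 0 0 0; 0.018 0 0 0 0; 0.024 0 0 0 0; 0.03 0 0 0 0")

```text
time_s: 3.8
position: [0.5197, -0.0636, 0.0241]
tool_rot: [[0.997, 0.08, -0.003], [0.08, -0.997, 0.001], [-0.003, -0.001, -1.0]]
ft_force: [-6.8, -1.5, 2.0]
grip_width: 0.0852
```

Call:
play_rows(targets="0.006 0 0 0 0; 0.011 0 0 0 0; 0.015 0 0 0 0; 0.017 0 0 0 0; 0.017 0 0 0 0")

```text
time_s: 4.3
position: [0.5371, -0.0623, 0.0241]
tool_rot: [[0.997, 0.081, -0.001], [0.081, -0.997, 0.0], [-0.001, -0.001, -1.0]]
ft_force: [-3.8, 0.7, -0.6]
grip_width: 0.0856
```

```bash
python3 -c "
from h import *
look('3')"
```

```text
t 4.3 TCP [ 0.5371 -0.0623  0.0241] beamfr 0.5304 -0.105 toolx ang 0.0806 F [-3.8  0.7 -0.6]
scene stack 1276 [ 0.6281  0.2314 -0.0022] 0.0007
scene basket 496 [ 0.6196 -0.1178 -0.0009] 0.0011
scene basket 496 [ 0.6196 -0.1178 -0.0009] 0.0011
side stack 261 [0.6268 0.2318 0.0021] 0.0014
side basket 456 [ 0.6187 -0.1172  0.01  ] 0.0013
side basket 456 [ 0.6187 -0.1172  0.01  ] 0.0013
```

Call:
play_rows(targets="-0.02 0 0 0 0; -0.05 0 0 0 0; -0.05 0.02 -0.045 0 0; -0.05 0.06 -0.09 0 0; -0.05 0.1 -0.11 0 0")

```text
time_s: 4.9
position: [0.4963, -0.1631, 0.1352]
tool_rot: [[0.997, 0.083, 0.004], [0.083, -0.997, -0.002], [0.004, 0.002, -1.0]]
ft_force: [0.3, -0.1, -0.5]
grip_width: 0.0853
```

Call:
play_rows(targets="0 0.03 0 -0.149 0; 0.02 0.06 0 -0.297 0; 0.05 0.075 0 -0.445 0; 0.08 0.075 0 -0.594 0; 0.11 0.075 0 -0.742 0")

```text
time_s: 5.4
position: [0.6127, -0.2292, 0.1323]
tool_rot: [[0.677, 0.736, 0.002], [0.736, -0.677, -0.001], [0.001, 0.002, -1.0]]
ft_force: [-0.4, -0.6, -0.2]
grip_width: 0.0857
```

Call:
play_rows(targets="0 0 0 -0.149 0; 0 0 0 -0.297 0; 0 0 0 -0.445 0; 0 0 0 -0.594 0; 0 0 0 -0.742 0")

```text
time_s: 5.9
position: [0.6117, -0.2286, 0.1324]
tool_rot: [[-0.0, 1.0, 0.002], [1.0, 0.0, -0.001], [-0.001, 0.002, -1.0]]
ft_force: [0.1, -0.4, -0.6]
grip_width: 0.0855
```

Call:
play_rows(targets="0 0 0 -0.087 0; 0 0 0 -0.087 0")

```text
time_s: 6.1
position: [0.6116, -0.2285, 0.1323]
tool_rot: [[-0.082, 0.997, 0.001], [0.997, 0.082, -0.001], [-0.001, 0.001, -1.0]]
ft_force: [-0.2, -0.5, -0.9]
grip_width: 0.0854
```

```bash
python3 -c "
from h import *
look('4')"
```

```text
t 6.1 TCP [ 0.6116 -0.2285  0.1323] beamfr 0.5914 -0.2767 toolx ang 1.6524 F [-0.2 -0.5 -0.9]
scene stack 1220 [ 0.628   0.2313 -0.0011] 0.0007
scene basket 414 [ 0.6202 -0.1178 -0.0019] 0.0008
scene basket 414 [ 0.6202 -0.1178 -0.0018] 0.0008
side stack 50 [0.6273 0.2346 0.0051] 0.0009
side basket 528 [ 0.6197 -0.1173  0.0034] 0.0012
side basket 528 [ 0.6197 -0.1173  0.0036] 0.0012
```

Call:
play_rows(targets="0 0.027 0.03 0 0; 0 0.027 0.07 0 0; 0 0.027 0.107 0 0; 0 0.027 0.107 0 0; 0 0.027 0.107 0 0")

```text
time_s: 6.7
position: [0.6385, -0.2264, 0.026]
tool_rot: [[-0.08, 0.997, 0.001], [0.997, 0.08, -0.0], [-0.0, 0.001, -1.0]]
ft_force: [0.8, 0.3, 0.9]
grip_width: 0.0856
```

Call:
play_rows(targets="0.012 0 0 0 0; 0.024 0 0 0 0; 0.032 0 0 0 0; 0.04 0 0 0 0; 0.048 0 0 0 0")

```text
time_s: 7.2
position: [0.6351, -0.1789, 0.0268]
tool_rot: [[-0.081, 0.997, 0.003], [0.997, 0.081, -0.003], [-0.004, 0.003, -1.0]]
ft_force: [1.3, -6.7, 3.6]
grip_width: 0.0855
```

Call:
play_rows(targets="0.008 0 0 0 0; 0.016 0 0 0 0; 0.024 0 0 0 0; 0.032 0 0 0 0; 0.04 0 0 0 0")

```text
time_s: 7.7
position: [0.6319, -0.1392, 0.0268]
tool_rot: [[-0.081, 0.997, 0.004], [0.997, 0.081, -0.003], [-0.004, 0.003, -1.0]]
ft_force: [0.2, -7.4, 3.9]
grip_width: 0.0853
```

```bash
python3 -c "
from h import *
look('5')"
```

```text
t 7.7 TCP [ 0.6319 -0.1392  0.0268] beamfr 0.6187 -0.1893 toolx ang 1.6516 F [ 0.2 -7.4  3.9]
scene stack 1287 [ 0.628   0.2313 -0.0019] 0.0007
scene basket 440 [ 6.203e-01 -6.280e-02  2.000e-04] 0.001
scene basket 440 [ 6.203e-01 -6.280e-02  2.000e-04] 0.001
side stack 3 [0.6263 0.2315 0.0203] 0.0007
side basket 329 [ 0.6204 -0.0621 -0.0049] 0.0017
side basket 329 [ 0.6204 -0.0621 -0.0049] 0.0017
```

Call:
play_rows(targets="0.008 0 0 0 0; 0.016 0 0 0 0; 0.024 0 0 0 0; 0.032 0 0 0 0; 0.038 0 0 0 0")

```text
time_s: 8.3
position: [0.6286, -0.1013, 0.0263]
tool_rot: [[-0.081, 0.997, 0.003], [0.997, 0.081, -0.002], [-0.003, 0.002, -1.0]]
ft_force: [1.4, -7.9, 5.6]
grip_width: 0.0851
```

Call:
play_rows(targets="0.006 0 0 0 0; 0.011 0 0 0 0; 0.015 0 0 0 0; 0.018 0 0 0 0; 0.018 0 0 0 0")

```text
time_s: 8.8
position: [0.6271, -0.0831, 0.0262]
tool_rot: [[-0.081, 0.997, 0.002], [0.997, 0.081, -0.002], [-0.002, 0.002, -1.0]]
ft_force: [0.8, -4.4, 3.0]
grip_width: 0.0852
```

```bash
python3 -c "
from h import *
look('6')"
```

```text
t 8.8 TCP [ 0.6271 -0.0831  0.0262] beamfr 0.6185 -0.133 toolx ang 1.6517 F [ 0.8 -4.4  3. ]
scene stack 1248 [ 0.6281  0.2314 -0.0011] 0.0007
scene basket 374 [ 6.203e-01 -6.500e-03  1.000e-04] 0.0011
scene basket 374 [ 6.203e-01 -6.500e-03  1.000e-04] 0.0011
side stack 18 [0.6276 0.2074 0.0054] 0.001
side basket 218 [ 0.6204 -0.0175  0.0114] 0.0017
side basket 218 [ 0.6204 -0.0175  0.0114] 0.0017
```

Call:
play_rows(targets="0.002 0 0 0 0; 0.003 0 0 0 0; 0.004 0 0 0 0; 0.005 0 0 0 0; 0.005 0 0 0 0")

```text
time_s: 9.4
position: [0.6266, -0.0785, 0.026]
tool_rot: [[-0.081, 0.997, 0.002], [0.997, 0.081, -0.002], [-0.002, 0.002, -1.0]]
ft_force: [1.0, -6.9, 4.5]
grip_width: 0.0852
```

Call:
play_rows(targets="0.001 0 0 0 0; 0.0015 0 0 0 0; 0.002 0 0 0 0")

```text
time_s: 9.7
position: [0.6265, -0.0767, 0.0259]
tool_rot: [[-0.081, 0.997, 0.002], [0.997, 0.081, -0.002], [-0.002, 0.002, -1.0]]
ft_force: [0.5, -7.6, 5.8]
grip_width: 0.0853
```

Call:
play_rows(targets="0.0005 0 0 0 0; 0.001 0 0 0 0")

```text
time_s: 9.9
position: [0.6264, -0.0757, 0.026]
tool_rot: [[-0.081, 0.997, 0.002], [0.997, 0.081, -0.002], [-0.002, 0.002, -1.0]]
ft_force: [1.1, -7.1, 4.8]
grip_width: 0.0854
```

Call:
play_rows(targets="0.0005 0 0 0 0; 0.001 0 0 0 0")

```text
time_s: 10.1
position: [0.6264, -0.0754, 0.026]
tool_rot: [[-0.081, 0.997, 0.002], [0.997, 0.081, -0.003], [-0.003, 0.002, -1.0]]
ft_force: [1.1, -13.3, 3.8]
grip_width: 0.0854
```

Call:
play_rows(targets="0.0005 0 0 0 0; 0.001 0 0 0 0")

```text
time_s: 10.3
position: [0.6264, -0.0754, 0.026]
tool_rot: [[-0.08, 0.997, 0.002], [0.997, 0.08, -0.005], [-0.005, 0.002, -1.0]]
ft_force: [0.0, -17.5, 3.5]
grip_width: 0.0856
```

```bash
python3 -c "
from h import *
look('7',('scene',))"
```

```text
t 10.3 TCP [ 0.6264 -0.0754  0.026 ] beamfr 0.6183 -0.1253 toolx ang 1.6512 F [  0.  -17.5   3.5]
scene stack 1258 [ 0.628   0.2314 -0.0007] 0.0007
scene basket 369 [ 0.6204  0.001  -0.0015] 0.001
scene basket 369 [ 0.6204  0.001  -0.0015] 0.001
```

Call:
play_rows(targets="-0.015 0 0 0 0; -0.05 0 0 0 0; -0.05 -0.02 -0.045 0 0; -0.05 -0.07 -0.09 0 0; -0.05 -0.11 -0.11 0 0")

```text
time_s: 10.85
position: [0.5292, -0.1307, 0.1303]
tool_rot: [[-0.081, 0.997, 0.001], [0.997, 0.081, 0.001], [0.001, 0.001, -1.0]]
ft_force: [-0.0, -0.4, 0.8]
grip_width: 0.0853
```

Call:
play_rows(targets="0 -0.03 0 0.149 0; 0.03 -0.04 0 0.297 0; 0.07 -0.04 0 0.445 0; 0.11 -0.04 0 0.594 0; 0.14 -0.04 0 0.742 0")

```text
time_s: 11.35
position: [0.4777, 0.0077, 0.129]
tool_rot: [[0.616, 0.788, -0.001], [0.788, -0.616, 0.001], [0.0, -0.002, -1.0]]
ft_force: [0.2, -0.5, 1.0]
grip_width: 0.0856
```

Call:
play_rows(targets="0 0 0 0.149 0; 0 0 0 0.297 0; 0 0 0 0.445 0; 0 0 0 0.594 0; 0 0 0 0.742 0")

```text
time_s: 11.85
position: [0.4782, 0.0061, 0.1289]
tool_rot: [[0.986, 0.165, -0.002], [0.165, -0.986, 0.001], [-0.001, -0.001, -1.0]]
ft_force: [1.0, 0.2, 0.1]
grip_width: 0.0853
```

Call:
play_rows(targets="0 0 0 0.087 0; 0 0 0 0.087 0")

```text
time_s: 12.05
position: [0.4783, 0.006, 0.1289]
tool_rot: [[0.996, 0.084, -0.001], [0.084, -0.996, 0.001], [-0.001, -0.001, -1.0]]
ft_force: [-0.6, -0.2, -0.9]
grip_width: 0.0853
```

```bash
python3 -c "
from h import *
look('8')"
```

```text
t 12.05 TCP [0.4783 0.006  0.1289] beamfr 0.4773 -0.0323 toolx ang 0.0838 F [-0.6 -0.2 -0.9]
scene stack 1199 [ 0.6282  0.2314 -0.0012] 0.0007
scene basket 316 [ 0.6204  0.0023 -0.0011] 0.0007
scene basket 316 [ 6.204e-01  2.300e-03 -6.000e-04] 0.0007
side stack 158 [0.6266 0.2325 0.0012] 0.0012
side basket 357 [0.6198 0.0025 0.0033] 0.0012
side basket 357 [0.6198 0.0025 0.0033] 0.0012
```

Call:
play_rows(targets="0 -0.03 0.03 0.003 0; 0 -0.03 0.07 0.003 0; 0 -0.03 0.104 0.003 0; 0 -0.03 0.104 0.003 0; 0 -0.03 0.104 0.003 0")

```text
time_s: 12.65
position: [0.4764, 0.0356, 0.0257]
tool_rot: [[0.997, 0.082, -0.001], [0.082, -0.997, 0.0], [-0.0, -0.0, -1.0]]
ft_force: [0.8, -0.1, -0.2]
grip_width: 0.0849
```

Call:
play_rows(targets="0.012 0 0 0 0; 0.024 0 0 0 0; 0.036 0 0 0 0; 0.044 0 0 0 0; 0.048 0 0 0 0")

```text
time_s: 13.15
position: [0.5252, 0.0394, 0.0266]
tool_rot: [[0.997, 0.082, 0.003], [0.082, -0.997, -0.0], [0.003, 0.001, -1.0]]
ft_force: [-1.2, -0.2, 0.1]
grip_width: 0.0852
```

Call:
play_rows(targets="0.002 0 0 0 0; 0.004 0 0 0 0; 0.006 0 0 0 0; 0.008 0 0 0 0; 0.009 0 0 0 0")

```text
time_s: 13.65
position: [0.5308, 0.0401, 0.0251]
tool_rot: [[0.997, 0.081, -0.005], [0.081, -0.997, -0.0], [-0.005, -0.0, -1.0]]
ft_force: [-10.9, -2.5, 6.9]
grip_width: 0.0852
```

Call:
play_rows(targets="0.001 0 0 0 0; 0.002 0 0 0 0; 0.003 0 0 0 0")

```text
time_s: 13.95
position: [0.5337, 0.0404, 0.0251]
tool_rot: [[0.997, 0.081, -0.005], [0.081, -0.997, -0.0], [-0.005, -0.0, -1.0]]
ft_force: [-9.2, -2.8, 6.5]
grip_width: 0.0852
```

Call:
play_rows(targets="0.001 0 0 0 0; 0.0015 0 0 0 0; 0.002 0 0 0 0")

```text
time_s: 14.25
position: [0.5357, 0.0405, 0.0251]
tool_rot: [[0.997, 0.081, -0.005], [0.081, -0.997, -0.0], [-0.005, -0.0, -1.0]]
ft_force: [-8.8, -2.8, 6.4]
grip_width: 0.0855
```

```bash
python3 -c "
from h import *
look('9')"
```

```text
t 14.25 TCP [0.5357 0.0405 0.0251] beamfr 0.5372 -0.0024 toolx ang 0.0814 F [-8.8 -2.8  6.4]
scene stack 1270 [ 6.280e-01  2.313e-01 -1.000e-04] 0.0007
scene basket 378 [ 0.6264  0.0023 -0.0027] 0.001
scene basket 378 [ 0.6264  0.0023 -0.0027] 0.001
side stack 278 [ 6.269e-01  2.323e-01 -2.000e-04] 0.0015
side basket 353 [0.6247 0.0028 0.0163] 0.0016
side basket 353 [0.6247 0.0028 0.0163] 0.0016
```

Roughly 2–3 mm is left, so I'll creep forward until the force rises.

Call:
play_rows(targets="0.0005 0 0 0 0; 0.001 0 0 0 0; 0.0015 0 0 0 0")

```text
time_s: 14.65
position: [0.5371, 0.0406, 0.0251]
tool_rot: [[0.997, 0.081, -0.006], [0.081, -0.997, -0.0], [-0.006, -0.0, -1.0]]
ft_force: [-13.0, -3.5, 8.9]
grip_width: 0.0854
```

Call:
play_rows(targets="0.0005 0 0 0 0; 0.001 0 0 0 0; 0.0015 0 0 0 0")

```text
time_s: 14.95
position: [0.5371, 0.0407, 0.0251]
tool_rot: [[0.997, 0.081, -0.009], [0.081, -0.997, -0.0], [-0.009, -0.0, -1.0]]
ft_force: [-19.5, -4.9, 13.1]
grip_width: 0.0853
```

Call:
play_rows(targets="0.0005 0 0 0 0; 0.001 0 0 0 0")

```text
time_s: 15.15
position: [0.537, 0.0408, 0.0251]
tool_rot: [[0.997, 0.081, -0.011], [0.081, -0.997, -0.0], [-0.011, -0.001, -1.0]]
ft_force: [-25.2, -5.4, 16.6]
grip_width: 0.0853
```

Contact with the beam: the TCP has stopped and the force is climbing. Now I'll back off, rise and check.

Call:
play_rows(targets="-0.003 0 0 0 0; -0.01 0 0 0 0; -0.03 0 0 0 0; -0.06 0 0 0 0; -0.08 0 0 0 0")

```text
time_s: 15.65
position: [0.4603, 0.0346, 0.0251]
tool_rot: [[0.997, 0.082, -0.001], [0.082, -0.997, 0.0], [-0.001, -0.0, -1.0]]
ft_force: [-0.1, -0.2, 0.5]
grip_width: 0.0853
```

Call:
play_rows(targets="-0.02 0 -0.04 0 0; -0.04 0 -0.08 0 0; -0.06 0 -0.12 0 0; -0.06 0 -0.16 0 0; -0.06 0 -0.16 0 0")

```text
time_s: 16.15
position: [0.4039, 0.0293, 0.1895]
tool_rot: [[0.997, 0.081, 0.01], [0.081, -0.997, -0.002], [0.01, 0.003, -1.0]]
ft_force: [0.8, -0.2, -0.2]
grip_width: 0.0855
```

```bash
python3 - <<'E'
from h import *
look('10')
a=cv2.imread('pics/scene_10.png')[100:380,170:520];b=cv2.imread('pics/side_10.png')[30:310,170:520]
cv2.imwrite('pics/c10.png',np.hstack([cv2.resize(a,(400,320)),cv2.resize(b,(400,320))]))
for tag in("0","_10"):
  for n in("scene","side"):
    W,C=cloud(np.load(n+tag+".npz"))
    for nm,b,zl,zh in [("cup",(.3,.45,.25,.42),.078,.095),("jar",(.45,.63,-.58,-.4),.1,.14),("bowl",(.28,.5,-.48,-.28),.055,.07)]:
        m=(W[:,2]>zl)&(W[:,2]<zh)&(W[:,0]>b[0])&(W[:,0]<b[1])&(W[:,1]>b[2])&(W[:,1]<b[3]);Q=W[m]
        print(tag,n,nm,len(Q),np.median(Q[:,:2],0).round(3))
E
```

```text
t 16.15 TCP [0.4039 0.0293 0.1895] beamfr 0.405 -0.0031 toolx ang 0.0815 F [ 0.8 -0.2 -0.2]
scene stack 1201 [ 0.6282  0.2314 -0.0008] 0.0007
scene basket 331 [ 0.6285  0.0023 -0.0023] 0.0008
scene basket 331 [ 0.6285  0.0023 -0.0023] 0.0008
side stack 393 [0.6269 0.2324 0.0044] 0.0012
side basket 396 [0.628  0.0025 0.0016] 0.0012
side basket 396 [0.628  0.0025 0.0016] 0.0012
0 scene cup 252 [0.368 0.344]
0 scene jar 495 [ 0.547 -0.476]
0 scene bowl 126 [ 0.402 -0.342]
0 side cup 123 [0.367 0.34 ]
0 side jar 1698 [ 0.53  -0.503]
0 side bowl 569 [ 0.397 -0.339]
_10 scene cup 254 [0.369 0.344]
_10 scene jar 500 [ 0.547 -0.475]
_10 scene bowl 251 [ 0.367 -0.389]
_10 side cup 128 [0.369 0.343]
_10 side jar 1697 [ 0.529 -0.503]
_10 side bowl 566 [ 0.397 -0.338]
```

View pics/c10.png

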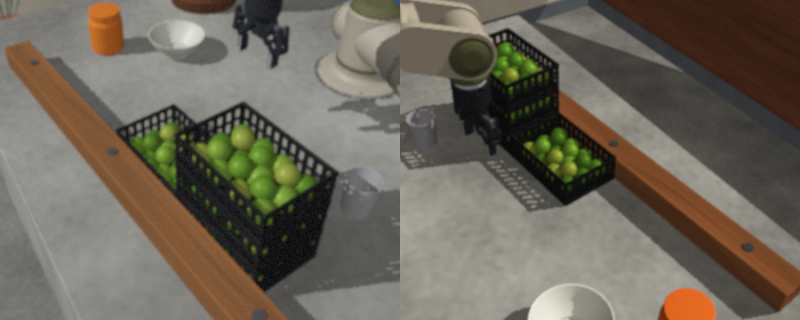

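The picture shows the basket flat along the beam and end to end with the stack (left crop around (155,145), right crop around (560,155)). The hand is clear, and the bowl, cup and jar are where they were.

```bash
python3 -c "
from rig import env
print(env.close_job())"
```

```text
the job is handed in; nothing more can be done
None
```

The basket is back in its row: far side against the beam, end against the stack, and the hand is clear. I handed the job in at about 16 s of the 54 s allowed; no verdict is reported.

- **Pushes:** I used the two open fingertips side by side, from outside only. I pushed the long near side square towards the beam, then the end along to the stack (force rose to about 17 N on contact). A last push on the near side went into the beam (about 25 N on contact).
- **Against the beam:** in the beam's frame the far side was within about 1 mm of the face, and parallel within about 0.15°.
- **Against the stack:** the basket's y in the stack's frame was −0.229 to −0.230 m, and the stack showed no movement beyond about 1 mm.
- **Other objects:** the cup and jar kept their positions within 1–3 mm. The bowl was unchanged in the side view. The scene camera's crude bowl figure moved by several centimetres, but the arm hid part of the bowl in the first picture, so I put that down to occlusion.
- **Disagreement:** the two cameras differed by about 5 mm in absolute position. I averaged them, and the final seating was set by feeling contact.

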